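# Clear the labeller's catch tray and hold its tension arm at the stop

### The job

Collect the two finished vials from the catch tray of the bench labeller and stand both upright in the open tote. Only when both are in the tote, take the labeller's spring-loaded tension arm by its upright roller, swing it round over the emptied tray fully to its end stop and keep holding it there: the program finishes while still holding the arm at the stop, because it springs back when let go. Leave the conical flask, the small beaker and the tape roll standing where they are.

Things in the scene. Friction and masses are not known exactly. Their poses are not given: they have to be found in the camera images.
- labeller: Bench labelling machine, fixed. Origin on the vertical pivot axis of the tension arm, at bench height; z up, its front (-x) faces the robot roughly. In this frame: pivot body and hanger x -0.021 to 0.036, y +-0.021, 80 mm high; 10 mm stop pin, 52 mm high, at x -0.038, y -0.010, rest pin at x 0.016, y 0.055; white drive housing x 0.041 to 0.111, y -0.043 to 0.067, 126 mm high with its label spool.
- tension_arm (a joint): Angle of the tension arm about the pivot axis: 0 at rest, pointing along the labeller's +y; grows anticlockwise seen from above, over the tray to the front; 1.40 rad at its end stop. A spring pulls it back to 0: 2 N at the roller at rest, 6 N at the stop. The arm is a flat cage of two plates with idler wheels, 22 mm wide, 121 mm long from the pivot, 30 to 50 mm above the bench.
- grip_roller: Upright round steel roller on the outer end of the tension arm, to be held: 16 mm diameter, standing 51 to 89 mm above the bench. Origin at its centre, 70 mm above the bench and 110 mm from the pivot axis. z up. It turns freely on its pin.
- vial_1_mid (a point): Centre (half-way up) of one of two alike glass vials with black cap: 27 mm diameter, 56 mm high, about 20 g, standing upright in the catch tray, so the centre starts 32 mm above the bench. z is the vial's axis. The vials start near x -0.056, y 0.100 and x -0.084, y 0.026 of the labeller, either way round.
- vial_2_mid (a point): Centre of the other vial, alike in every way.
- tote_in (a point): Centre of the inner floor of the open grey tote, 4 mm above the bench. The tote is loose, about 0.6 kg, outside 130 mm along its x, 110 mm along its y and 45 mm high, walls 4 mm; x, y are its own axes.
- erlenmeyer: Small conical glass flask, 60 mm across and 75 mm high, a bystander. Origin at the centre of its underside.
- small_beaker: Small white beaker, 45 mm across and 54 mm high, a bystander. Origin at the centre of its underside.
- tape_roll: Roll of tape lying flat, 66 mm across and 19 mm high, a bystander. Origin at the centre of its underside.
- tray_mid (a point): Centre of the floor of the labeller's shallow aluminium catch tray, 4 mm above the bench, at x -0.079, y 0.058 of the labeller. Same axes as the labeller; outside 125 mm along x and 175 mm along y, rim 16 mm above the bench.
Not all that is in view belongs to the job. Leave any turquoise look-alike of the part that bears vial_1_mid alone.

How it is judged:
On the way, in this order (a step that is already met when the one before it is completed fails the run):
1. both vials stand upright in the tote, let go, with the arm still near rest (x of vial_1_mid in the frame of tote_in between -0.058 and 0.058 m and y of vial_1_mid in the frame of tote_in between -0.048 and 0.048 m and z of each of vial_1_mid, vial_2_mid in the frame of tote_in below 0.034 m and angle between each of vial_1_mid, vial_2_mid's own z axis and vertical below 0.2 rad and contact force between each of vial_1, vial_2 and the fingers below 0.2 N and x of vial_2_mid in the frame of tote_in between -0.058 and 0.058 m and y of vial_2_mid in the frame of tote_in between -0.048 and 0.048 m and value of joint tension_arm below 0.35 rad), for 0.2 s.
2. the tension arm is held at its end stop by the roller (value of joint tension_arm above 1.34 rad and velocity of joint tension_arm between -0.1 and 0.1 rad/s and contact force between the fingers and grip_roller above 1.5 N), for 0.2 s.
At the end, for the whole second after the job is handed in: Both vials stand upright (within 0.2 rad) on the tote's floor, inside its walls and not touched by the gripper; the tension arm is at 1.34 rad or more (stop 1.40), still, with the fingers bearing on the roller with more than 1.5 N (all of step 2 and x of vial_1_mid in the frame of tote_in between -0.058 and 0.058 m and y of vial_1_mid in the frame of tote_in between -0.048 and 0.048 m and z of each of vial_1_mid, vial_2_mid in the frame of tote_in below 0.034 m and angle between each of vial_1_mid, vial_2_mid's own z axis and vertical below 0.2 rad and contact force between each of vial_1, vial_2 and the fingers below 0.2 N and x of vial_2_mid in the frame of tote_in between -0.058 and 0.058 m and y of vial_2_mid in the frame of tote_in between -0.048 and 0.048 m); the arm keeps its last pose, push and grip.
It fails at once if the arm is swung while a vial is not yet in the tote (value of joint tension_arm above 0.35 rad and horizontal distance between any of vial_1_mid, vial_2_mid and tote_in above 0.085 m).
It fails at once if a bystander is shoved or tipped (distance of any of erlenmeyer, small_beaker, tape_roll from where it was at the start of the episode above 0.03 m or angle between any of erlenmeyer, small_beaker, tape_roll's own z axis and vertical above 0.5 rad).
It also fails if it takes over 51 s, if anything falls off the work surface, if the arm or the gripper's body presses on something with over 40 N, if the wrist force passes 120 N, or if a joint passes its speed limit or range.

### The arm

A 6-joint arm with a two-finger parallel gripper is mounted at the origin on a cart in front of the work surface, level with it; the furniture and walls round the work are solid. World frame = base frame: x ahead of the robot, y to its left, z up, the work surface at z = 0. Lengths are in m, angles in rad, forces in N, time in s.
With the tool pointing down it reaches from about 0.325 to 1 m from the base axis. Payload 5.1 kg.
Tool frame: the origin (TCP) lies at the very end of the fingers, on their centre line; the grasp point (between the pads) lies 19 mm behind it (arm.grip_point_offset is the distance from the TCP to the grasp point, in m); z points along the fingers, y is the line along which they close (so a half turn about z gives the same grasp; the last joint's range is limited). The gripper opens to 85 mm and grips with 20 to 120 N. Pads are 22 mm wide; open, the fingers measure 114 mm over their backs; the gripper's body (76 mm by 85 mm) begins 54 mm behind the grasp point. The pads swing forward as they close: fully open they stand 13 mm farther back than shut.
Start: joints at [1.05, 0.124, 1.65, -0, 1.367, -0.083], TCP at [0.276, 0.589, 0.21] pointing down, gripper open.
Joint ranges: [-2.61, 2.61], [-1.02, 2.33], [0.03, 2.71], [-1.35, 4.49], [0.32, 2.68], [-2.91, 2.91]. Speed limits (rad/s): [2.57, 2.57, 3.14, 3.14, 3.14, 3.14].

### API

Orientations are given as [roll, pitch, yaw] about the fixed x, y, z axes, in that order (R = Rz(yaw) Ry(pitch) Rx(roll)).
In Python, from bench import monitor, read_camera, hand_in, arm gives the robot as it stands.
- The arm moves only by the shell command python3 -m jog 'ROWS' [FORCE]. ROWS is JSON, a list of rows, each a list of 3 entries, a list of its own where there are three numbers: the opening, from 0 (shut) to 1 (fully open), then the shift along the tool's x, y, z in units of 10 cm (1.0 is 10 cm), then the turn about the tool's z in units of 120 degrees (1.0 is 120 degrees). In form: [[jaw, [tx, ty, tz], yaw], ...]. A call has 1 to 20 rows; each row shifts and turns the commanded pose from where the row before left it, along the tool's axes as they then stand; what a row does not reach is not made up. A row lasts 1/8 s, in which the tool goes at most 62.5 mm and 10.7 degrees, less where a joint would pass 70% of its speed; a pose out of reach is approached as far as the arm can. A call with a number of a shift or a turn outside -1 to 1 is refused whole. A call with a gripper value outside its range is refused whole. The fingers move at their own pace and stop on an object; FORCE is the grip in N (left out, the last holds). Time passes only in rows, so rows that do not move let the fingers close. It gives the time, the measured TCP pose, the force, the opening and the grip force at its end, in the units of the state.
- monitor.observe(): the state, without advancing time (a new reading comes with each control period).
- read_camera(name): name is "side" or "top" or "wrist"; returns a dict with "image" (384x512x3 uint8, blue, green, red), "depth" (384x512 float32, m along the optical axis (not along the pixel's ray), 0 where there is no reading), "fov_y" (degrees; the focal length in pixels is half the picture's height over the tangent of half this angle, whatever the lens; pixels are square), "cx", "cy" (the principal point, pixels), "R" (3x3) and "t" (3): a world point X has camera coordinates R X + t. Camera axes: x right, y down, z forward; pixel columns grow to the right and rows downward; lengths in m; the calibration is good to about 2 mm. A picture is of the moment at which its call begins.
- hand_in(): hands the job in; it is judged then, once.
The state is a dict: "clock": time; "q": joint angles; "joint_vel": joint speeds; "joint_efforts": joint torques, N m; "ee_pos": TCP position; "orientation": TCP orientation; "force": force on the tool from outside, world axes, zero at the start; "ft_torque": the same for the moment, N m; "gripper_width": finger opening in m; "gripper_force": force on a finger pad.
Only numpy, scipy, OpenCV 4.12 (cv2) and the standard library are available. Lean on these libraries where they do the work, as an engineer would, in place of code of your own. Each camera call takes 0.05 s, during which the arm holds its last target. There are 200 camera calls.

## Working session

There is one attempt and no reset: what is moved stays moved. The work goes in short steps, Python scripts to look and compute and a shell command to move; the robot and the scene stay as the last step left them, time stands still between calls to the robot, and variables do not carry over. Pictures are saved under pics/ and viewed, at most 10 in all, crops included, and the job is handed in when it is done.

```bash
ls; mkdir -p pics
cat > h.py <<'E'
import numpy as np, cv2
from bench import monitor, read_camera, arm
def grab(n):
    c=read_camera(n); f=192/np.tan(np.radians(c["fov_y"])/2)
    c["f"]=f; d=c["depth"]; v,u=np.mgrid[0:384,0:512]
    P=np.stack([(u-c["cx"])/f*d,(v-c["cy"])/f*d,d],-1)
    c["W"]=(P-c["t"])@c["R"]   # R^T (P-t)
    c["W"][d==0]=np.nan
    np.savez("%s.npz"%n,W=c["W"],image=c["image"],f=f,cx=c["cx"],cy=c["cy"],R=c["R"],t=c["t"])
    return c
E
python3 - <<'E'
from h import *
for n in("top","side"):
    c=grab(n); cv2.imwrite("pics/%s1.png"%n,cv2.resize(c["image"],(768,576)))
    print(n,c["R"].round(2).tolist(),c["t"].round(3))
print(monitor.observe())
E
```

```text
pics
top [[-0.02, -1.0, 0.0], [-1.0, 0.02, -0.05], [0.05, -0.0, -1.0]] [0.352 0.478 0.954]
side [[-0.98, -0.22, 0.01], [-0.18, 0.79, -0.58], [0.12, -0.57, -0.81]] [ 0.537 -0.134  1.244]
{'clock': 0.1, 'q': array([ 1.05038444e+00,  1.24484289e-01,  1.65152252e+00, -3.68316387e-05,
        1.36750773e+00, -8.25742019e-02]), 'joint_vel': array([ 1.15943254e-03, -8.20247656e-04, -2.89234020e-03,  1.47900962e-03,
       -2.69454288e-03, -5.06273316e-05]), 'joint_efforts': array([ 1.11417998e-03, -4.24929500e+01, -3.66654646e+01, -9.43267992e-06,
        3.96028947e-03, -1.70343270e-06]), 'ee_pos': array([0.27531541, 0.58816337, 0.20845606]), 'orientation': array([-3.13967434e+00, -1.22582119e-04,  2.70376233e+00]), 'force': array([-0.13420955, -0.07362505,  0.84583979]), 'ft_torque': array([-0.00336389,  0.00410287,  0.02910236]), 'gripper_force': 0.0, 'gripper_width': 0.08524078831538545}
```

View pics/top1.png

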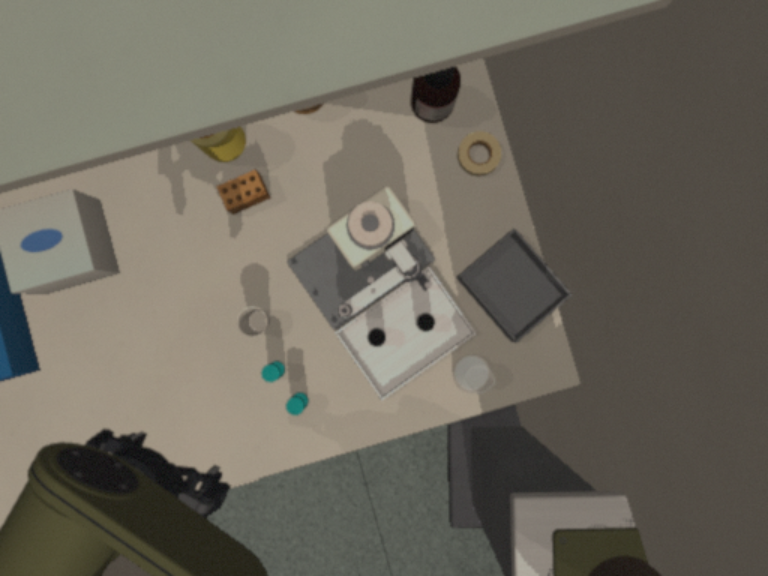

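View pics/side1.png

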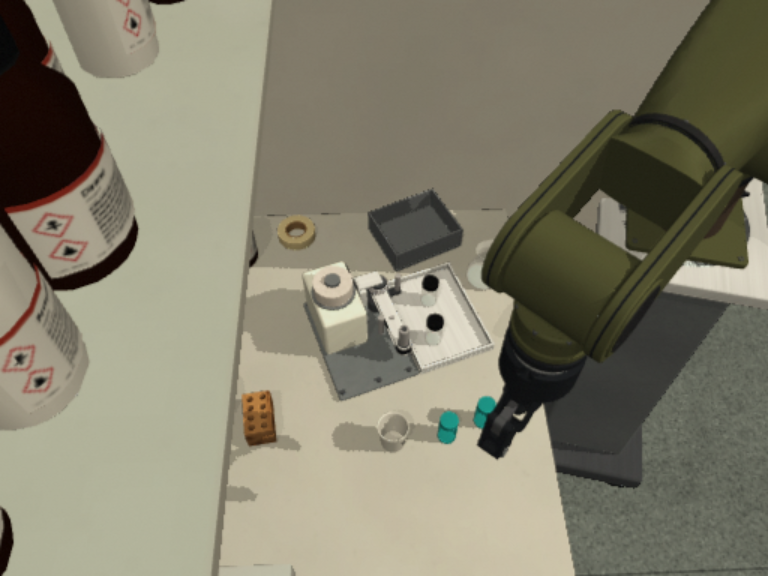

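The top view (768-wide) shows these candidates:
- Black-capped vials in the tray at (426,322) and (376,337). These are the ones to take.
- Turquoise look-alikes at (272,371) and (297,403). I leave these alone.
- Beaker at (253,320), flask at (473,374) and tape at (480,154).

The tote is at (512,285), the roller at (345,311) and the arm pivot near (405,262). A shelf overhangs the back.

Run:
```python
from h import *
z=np.load("top.npz"); W=z["W"]; im=z["image"]
for n,u,v in [("vA",426,322),("vB",376,337),("roller",345,311),("flask",473,374),("beaker",253,320),("tape rim",467,145),("shelf",300,90),("pivot",405,262),("spool",352,240),("tote c",512,285)]:
    print(n,W[int(v/1.5),int(u/1.5)].round(3))
# vials: dark px with z 50..70 mm
x0,x1=340//1.5,450//1.5
g=im.max(2); H=W[...,2]
m=(g<45)&(H>.045)&(H<.075); m[:, :int(x0)]=0; m[:,int(x1):]=0; m[:195]=0; m[240:]=0
n,l,s,c=cv2.connectedComponentsWithStats(m.astype(np.uint8))
for i in range(1,n):
    if s[i,4]>15: print("cap",s[i],c[i],W[l==i].mean(0).round(4))
# tote rim
m=(H>.035)&(H<.055); m[:,:300]=0; m[:150]=0;m[228:]=0
n,l,s,c=cv2.connectedComponentsWithStats(m.astype(np.uint8)); i=1+s[1:,4].argmax()
print("tote",s[i],cv2.minAreaRect(W[l==i][:,:2].astype(np.float32)))
# tray rim+lab corners
print("roller pts"); m=(H>.075)&(H<.1); m[:, :220]=0; m[:,245:]=0;m[:195]=0;m[215:]=0
print(m.sum(),np.nanmean(W[m],0))
big=cv2.resize(im[110:270,200:400],(800,640),interpolation=cv2.INTER_CUBIC)[:600]; cv2.imwrite("pics/crop1.png",big)
```

```text
vA [nan nan nan]
vB [0.4   0.364 0.058]
roller [0.437 0.405 0.09 ]
flask [0.338 0.217 0.001]
beaker [ 0.426  0.554 -0.003]
tape rim [0.688 0.22  0.017]
shelf [0.582 0.401 0.567]
pivot [0.506 0.319 0.078]
spool [0.536 0.395 0.093]
tote c [ 0.472  0.154 -0.001]
cap [279 210  10  10  78] [283.3974359  214.46153846] [0.4192 0.2915 0.059 ]
cap [246 220  10  10  81] [250.72839506 224.44444444] [0.399  0.3625 0.0589]
tote [306 150  88  78 674] ((0.45860761404037476, 0.15123170614242554), (0.1893932819366455, 0.15553706884384155), 15.10525894165039)
roller pts
45 [0.43961185 0.40678811 0.08867249]
```

View pics/crop1.png

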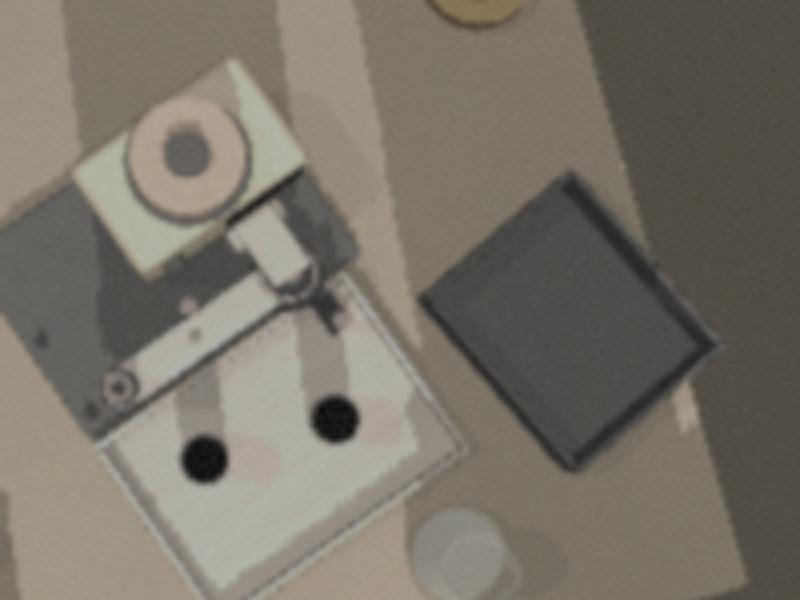

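The crop confirms two black-capped vials at crop (334,418) and (204,459). The roller is at (118,387). The tote's rim corners are (570,172), (718,345), (570,470) and (420,298).

```bash
cat >> h.py <<'E'
def px2w(z,u,v,h):
    d=np.array([(u-z["cx"])/z["f"],(v-z["cy"])/z["f"],1.])@z["R"]; o=-z["R"].T@z["t"]
    return o+d*(h-o[2])/d[2]
def togo(x,y,zz,yaw=None):
    s=monitor.observe(); p=s["ee_pos"]; w=s["orientation"][2]
    if yaw is not None:
        dy=(yaw-w+np.pi/2)%np.pi-np.pi/2; print("turn units",(-dy/np.radians(120)).round(3)); w+=dy
    d=np.array([x,y,zz])-p
    print("shift units (after turn)",(10*np.array([d[0]*np.cos(w)+d[1]*np.sin(w),d[0]*np.sin(w)-d[1]*np.cos(w),-d[2]])).round(3))
E
python3 - <<'E'
from h import *
z=np.load("top.npz")
C=np.array([px2w(z,200+u/4,110+v/4,.045)[:2] for u,v in [(570,172),(718,345),(570,470),(420,298)]])
print(C.round(3),C.mean(0).round(4))
for i in range(4):
    e=C[(i+1)%4]-C[i]; print(np.hypot(*e).round(3),np.degrees(np.arctan2(e[1],e[0])).round(1))
A=np.array([.4192,.2915]);B=np.array([.399,.3625]);r=px2w(z,200+118/4,110+387/4,.089)[:2]; print("roller",r)
pv=np.load("top.npz")
# lab frame from rigid fit vials+roller+tray corners
L=np.array([[-.084,.026],[-.056,.1],[0,.11],[-.1415,-.0295],[-.0165,.1455],[-.0165,-.0295]])
X=np.array([A,B,r,px2w(z,200+467/4,110+448/4,.016)[:2],px2w(z,200+98/4,110+440/4,.016)[:2],px2w(z,200+342/4,110+272/4,.016)[:2]])
l=L-L.mean(0);x=X-X.mean(0);a=np.arctan2((l[:,0]*x[:,1]-l[:,1]*x[:,0]).sum(),(l*x).sum())
R=np.array([[np.cos(a),-np.sin(a)],[np.sin(a),np.cos(a)]]);t=X.mean(0)-R@L.mean(0)
print("lab",t.round(4),np.degrees(a),"res",(X-(L@R.T+t)).round(4).tolist())
togo(*A,.13,a)
E
```

```text
[[0.552 0.157]
 [0.455 0.078]
 [0.388 0.162]
 [0.484 0.242]] [0.4698 0.1596]
0.125 -140.9
0.107 128.8
0.125 39.9
0.109 -51.1
roller [0.43802282 0.40574789]
lab [0.5011 0.3144] 33.99386614177229 res [[0.0023, 0.0025], [0.0003, -0.0035], [-0.0015, 0.0001], [-0.0003, 0.0029], [0.0022, -0.0036], [-0.003, 0.0016]]
turn units -0.492
shift units (after turn) [ 0.466 -3.264  0.785]
```

```bash
python3 -m jog '[[0.7,[0,0,0],-0.082],[0.7,[0,0,0],-0.082],[0.7,[0,0,0],-0.082],[0.7,[0,0,0],-0.082],[0.7,[0,0,0],-0.082],[0.7,[0,0,0],-0.082],[0.7,[0.047,-0.326,0.03],0],[0.7,[0.047,-0.326,0.03],0],[0.7,[0.047,-0.326,0.03],0],[0.7,[0.047,-0.326,0.03],0],[0.7,[0.047,-0.326,0.03],0],[0.7,[0.047,-0.326,0.03],0],[0.7,[0.047,-0.326,0.03],0],[0.7,[0.047,-0.326,0.03],0],[0.7,[0.047,-0.326,0.03],0],[0.7,[0.047,-0.326,0.03],0],[0.7,[0,0,0],0]]' 40
python3 - <<'E'
from h import *
c=grab("wrist"); cv2.imwrite("pics/w1.png",c["image"])
togo(.4192,.2915,.026,np.radians(34))
W=c["W"]; m=(c["image"].max(2)<55)&(W[...,2]>.045)&(W[...,2]<.07)
n,l,s,q=cv2.connectedComponentsWithStats(m.astype(np.uint8))
for i in range(1,n):
    if s[i,4]>80: P=W[l==i]; print(s[i],q[i],P.mean(0).round(4),(P.min(0)+P.max(0))/2)
E
```

```text
clock: 2.22
ee_pos: [0.4189, 0.2904, 0.1788]
orientation: [-3.142, -0.001, -2.552]
force: [-0.1, 0.7, 0.5]
gripper_width: 0.0597
gripper_force: 0.0
turn units -0.001
shift units (after turn) [-0.006 -0.002  1.531]
[247 164  23  24 447] [257.85682327 175.38478747] [0.4198 0.2903 0.0587] [0.42053524 0.29042711 0.05567793]
[309 183  24  24 443] [320.42437923 194.52370203] [0.3993 0.3604 0.0584] [0.39977939 0.36144348 0.05537521]
[207 272  19   7  98] [214.89795918 275.        ] [0.5488 0.3149 0.0641] [0.5484056  0.31644807 0.06340162]
```

View pics/w1.png

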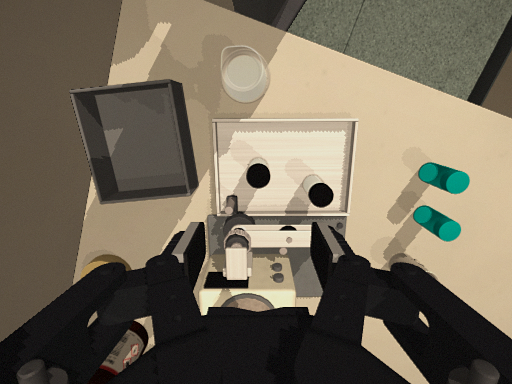

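Wrist view: vials at (258,175) and (320,194), with the tote at (135,140), flask at (243,75) and turquoise look-alikes at (440,180) and (437,222). Positions agree with the top camera to 2 mm, so I descend on vial A.

```bash
python3 -m jog '[[0.7,[-0.01,0,0.3],0],[0.7,[0,0,0.3],0],[0.7,[0,0,0.3],0],[0.7,[0,0,0.3],0],[0.7,[0,0,0.15],0],[0.7,[0,0,0.13],0],[0.7,[0,0,0.04],0],[0,[0,0,0],0],[0,[0,0,0],0],[0,[0,0,0],0],[0,[0,0,0],0]]' 25; python3 -m jog '[[0,[0,0,-0.1],0],[0,[0,0,-0.25],0],[0,[0,0,-0.3],0],[0,[0,0,-0.25],0],[0,[0,0,0],0]]'
python3 - <<'E'
from h import *
t=np.radians(39.5); e=np.array([np.cos(t),np.sin(t)])
for s in (1,-1):
    x,y=np.array([.4698,.1596])+s*.03*e; print(x,y); togo(x,y,.029,t)
E
```

```text
clock: 3.65
ee_pos: [0.4204, 0.293, 0.0287]
orientation: [-3.141, 0.002, -2.549]
force: [0.4, -0.2, 3.2]
gripper_width: 0.0246
gripper_force: 24.7
clock: 4.28
ee_pos: [0.421, 0.2934, 0.1203]
orientation: [-3.141, 0.005, -2.549]
force: [-1.8, 0.3, -0.4]
gripper_width: 0.0248
gripper_force: 24.6
0.4929487375016316 0.1786823466083329
turn units -0.046
shift units (after turn) [ 0.174 -1.343  0.913]
0.4466512624983684 0.14051765339166708
turn units -0.046
shift units (after turn) [ 0.774 -1.343  0.913]
```

```bash
python3 -m jog '[[0,[0,0,0],-0.046],[0,[0.035,-0.2,0],0],[0,[0.035,-0.3,0],0],[0,[0.035,-0.35,0],0],[0,[0.035,-0.3,0],0],[0,[0.034,-0.193,0],0],[0,[0,0,0],0],[0,[0,0,0.2],0],[0,[0,0,0.3],0],[0,[0,0,0.2],0],[0,[0,0,0.1],0],[0,[0,0,0.07],0],[0,[0,0,0],0]]'
python3 - <<'E'
from h import *
t=np.radians(39.5); togo(.4929,.1787,.029,t)
c=grab("wrist");cv2.imwrite("pics/w2.png",c["image"])
E
```

```text
clock: 5.9
ee_pos: [0.4914, 0.1781, 0.0306]
orientation: [3.141, -0.0, -2.452]
force: [0.8, -0.8, -0.7]
gripper_width: 0.0252
gripper_force: 24.6
turn units -0.0
shift units (after turn) [-0.015 -0.005  0.016]
```

View pics/w2.png

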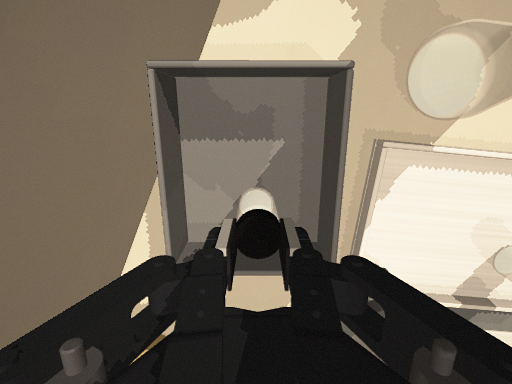

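The vial stands at (258,230), central between the tote's side walls and near the robot-far end. I release it and lift.

```bash
python3 -m jog '[[0,[0,0,0.02],0],[0,[0,0,0],0],[0.3,[0,0,0],0],[0.45,[0,0,0],0],[0.6,[0,0,0],0],[0.6,[0,0,0],0],[0.6,[0,0,-0.2],0],[0.6,[0,0,-0.35],0],[0.6,[0,0,-0.35],0],[0.6,[0,0,-0.2],0],[0.6,[0,0,0],0]]'
python3 - <<'E'
from h import *
togo(.3997,.3612,.026,np.radians(34))
E
```

```text
clock: 7.32
ee_pos: [0.4926, 0.1781, 0.1403]
orientation: [-3.14, 0.003, -2.453]
force: [0.4, 0.7, -0.2]
gripper_width: 0.0514
gripper_force: 0.0
turn units 0.046
shift units (after turn) [-0.254  2.037  1.143]
```

```bash
python3 -m jog '[[0.65,[0,0,0],0.046],[0.65,[-0.036,0.2,0],0],[0.65,[-0.036,0.33,0],0],[0.65,[-0.036,0.33,0],0],[0.65,[-0.036,0.33,0],0],[0.65,[-0.036,0.33,0],0],[0.65,[-0.036,0.3,0],0],[0.65,[-0.038,0.217,0],0],[0.65,[0,0,0],0]]'
python3 - <<'E'
from h import *
c=grab("wrist"); W=c["W"]
togo(.3997,.3612,.026,np.radians(34))
m=(c["image"].max(2)<55)&(W[...,2]>.045)&(W[...,2]<.07)
n,l,s,q=cv2.connectedComponentsWithStats(m.astype(np.uint8))
for i in range(1,n):
    if s[i,4]>80: P=W[l==i]; print(s[i],q[i],P.mean(0).round(4))
E
```

```text
clock: 8.45
ee_pos: [0.3972, 0.3612, 0.1364]
orientation: [-3.141, -0.004, -2.547]
force: [0.3, 0.7, 0.5]
gripper_width: 0.0551
gripper_force: 0.0
turn units 0.0
shift units (after turn) [-0.02  -0.006  1.107]
[ 19 143  37  30 854] [ 37.29625293 157.51990632] [0.4902 0.1775 0.0555]
[244 173  27  29 615] [257.26666667 186.97398374] [0.3992 0.361  0.0584]
```

```bash
python3 -m jog '[[0.65,[-0.015,0,0.2],0],[0.65,[0,0,0.3],0],[0.65,[0,0,0.3],0],[0.65,[0,0,0.18],0],[0.65,[0,0,0.1],0],[0.65,[0,0,0],0],[0,[0,0,0],0],[0,[0,0,0],0],[0,[0,0,0],0],[0,[0,0,0],0],[0,[0,0,-0.1],0],[0,[0,0,-0.25],0],[0,[0,0,-0.3],0],[0,[0,0,-0.25],0],[0,[0,0,0],0]]' 25
python3 - <<'E'
from h import *
togo(.4466,.1405,.029,np.radians(39.5))
E
```

```text
clock: 10.38
ee_pos: [0.4015, 0.3629, 0.1236]
orientation: [3.142, 0.006, -2.549]
force: [0.1, -0.7, -0.4]
gripper_width: 0.0001
gripper_force: 0.0
turn units -0.046
shift units (after turn) [ 1.067 -2.003  0.946]
```

The gripper closed empty, so I look.

Run:
```python
from h import *
c=grab("wrist"); cv2.imwrite("pics/w3.png",c["image"])
W=c["W"]; m=(c["image"].max(2)<55)&(W[...,2]>.01)&(W[...,2]<.09)
n,l,s,q=cv2.connectedComponentsWithStats(m.astype(np.uint8))
for i in range(1,n):
    if s[i,4]>80: P=W[l==i]; print(s[i],q[i],P.mean(0).round(4))
```

```text
[   0   37  118  148 3537] [77.65761945 96.39411931] [0.4299 0.1818 0.027 ]
[   0  130   97   62 2093] [ 26.31390349 165.43669374] [0.5114 0.1711 0.0377]
[244 171  29  30 680] [257.87941176 185.41323529] [0.3994 0.3607 0.0583]
[156 187  35  34 215] [174.7627907  210.71627907] [0.4826 0.3089 0.0177]
[146 234  26  23 106] [161.91509434 241.39622642] [0.4923 0.3164 0.0637]
```

View pics/w3.png

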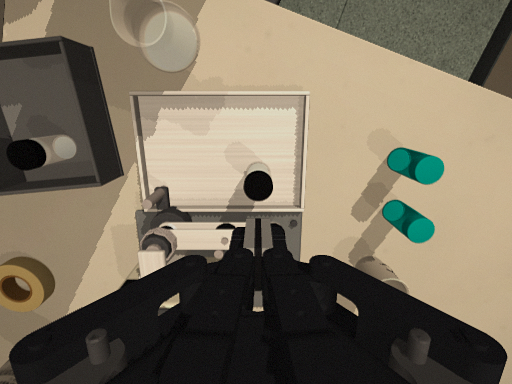

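Vial B still stands untouched at (258,185). I retry in stages, 4 mm lower and with more grip force.

```bash
python3 -m jog '[[0.65,[0,0,0],0],[0.65,[0,0,0],0],[0.65,[0,0,0],0],[0.65,[0,0,0],0]]' 45; python3 -c "
from h import *
togo(.3993,.3608,.023,np.radians(34))"
```

```text
clock: 10.92
ee_pos: [0.3998, 0.3617, 0.1202]
orientation: [-3.142, -0.001, -2.549]
force: [-0.3, -0.7, 0.1]
gripper_width: 0.0555
gripper_force: 0.0
turn units -0.0
shift units (after turn) [ 0.009 -0.005  0.972]
```

```bash
python3 -m jog '[[0.65,[0.01,0,0.2],0],[0.65,[0,0,0.3],0],[0.65,[0,0,0.22],0],[0.65,[0,0,0.15],0],[0.65,[0,0,0.1],0],[0.65,[0,0,0],0]]' 45;python3 -m jog '[[0,[0,0,0],0],[0,[0,0,0],0],[0,[0,0,0],0],[0,[0,0,0],0],[0,[0,0,0],0]]'
```

```text
clock: 11.68
ee_pos: [0.3988, 0.361, 0.0228]
orientation: [-3.142, -0.001, -2.549]
force: [-0.9, 0.8, -0.4]
gripper_width: 0.0554
gripper_force: 0.0
clock: 12.3
ee_pos: [0.4001, 0.362, 0.0249]
orientation: [3.141, 0.002, -2.549]
force: [0.3, 0.6, 4.6]
gripper_width: 0.0242
gripper_force: 44.5
```

Gripped this time, so I lift gently and check.

```bash
python3 -m jog '[[0,[0,0,-0.05],0],[0,[0,0,-0.15],0],[0,[0,0,-0.25],0],[0,[0,0,-0.25],0],[0,[0,0,-0.2],0],[0,[0,0,0],0]]'; python3 -c "
from h import *
togo(.4466,.1405,.026,np.radians(39.5))"
```

```text
clock: 13.05
ee_pos: [0.4003, 0.3621, 0.116]
orientation: [3.141, 0.004, -2.549]
force: [-0.4, -0.1, -0.8]
gripper_width: 0.0239
gripper_force: 44.2
turn units -0.046
shift units (after turn) [ 1.053 -2.004  0.9  ]
```

```bash
python3 -m jog '[[0,[0,0,0],-0.046],[0,[0.13,-0.2,0],0],[0,[0.15,-0.3,0],0],[0,[0.16,-0.3,0],0],[0,[0.16,-0.33,0],0],[0,[0.16,-0.33,0],0],[0,[0.16,-0.3,0],0],[0,[0.13,-0.244,0],0],[0,[0,0,0],0],[0,[0,0,0.2],0],[0,[0,0,0.3],0],[0,[0,0,0.2],0],[0,[0,0,0.1],0],[0,[0,0,0.05],0],[0,[0,0,0],0]]'
python3 - <<'E'
from h import *
togo(.4466,.1405,.026,np.radians(39.5))
c=grab("wrist");cv2.imwrite("pics/w4.png",c["image"])
E
```

```text
clock: 14.92
ee_pos: [0.4457, 0.1401, 0.0288]
orientation: [3.142, 0.0, -2.452]
force: [0.7, -0.1, 0.9]
gripper_width: 0.024
gripper_force: 44.2
turn units -0.0
shift units (after turn) [-0.01  -0.003  0.028]
```

View pics/w4.png

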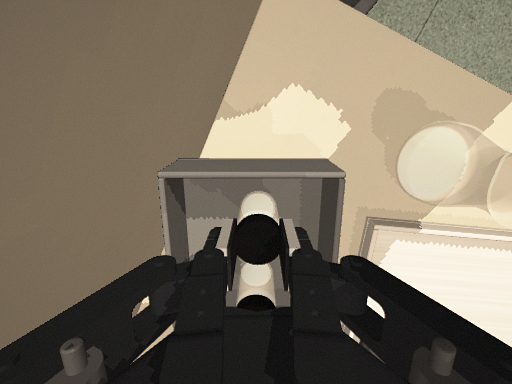

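Vial B at (258,238) is inside the tote, with the first vial behind it at (256,280). I lower it 3 mm, release and lift.

```bash
python3 -m jog '[[0,[0,0,0.025],0],[0,[0,0,0],0],[0.3,[0,0,0],0],[0.45,[0,0,0],0],[0.6,[0,0,0],0],[0.6,[0,0,0],0],[0.6,[0,0,-0.2],0],[0.6,[0,0,-0.35],0],[0.6,[0,0,-0.35],0],[0.6,[0,0,-0.3],0],[0.6,[0,0,0],0]]'
python3 - <<'E'
from h import *
c=grab("top");W=c["W"]
m=(c["image"].max(2)<45)&(W[...,2]>.05)&(W[...,2]<.075)
c=grab("wrist");W=c["W"]
m=(c["image"].max(2)<55)&(W[...,2]>.05)&(W[...,2]<.075)
n,l,s,q=cv2.connectedComponentsWithStats(m.astype(np.uint8))
for i in range(1,n):
    if s[i,4]>80: P=W[l==i]; print(s[i],q[i],P.mean(0).round(4))
cv2.imwrite("pics/w5.png",c["image"])
togo(.4387,.4057,.15,np.radians(34))
E
```

```text
clock: 16.35
ee_pos: [0.4475, 0.1402, 0.1491]
orientation: [-3.139, 0.005, -2.453]
force: [-0.2, -0.2, -0.0]
gripper_width: 0.0517
gripper_force: 0.0
[246 168  26  26 547] [258.32358318 180.60694698] [0.4456 0.139  0.0567]
[245 222  25  25 509] [256.70923379 234.16895874] [0.4913 0.1745 0.0563]
turn units 0.046
shift units (after turn) [-1.433  2.241 -0.045]
```

View pics/w5.png

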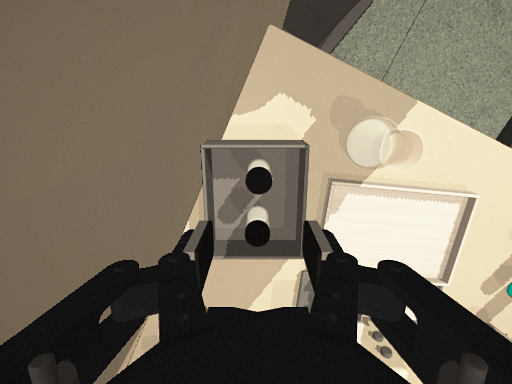

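Both vials stand upright in the tote at (258,180) and (257,233). Next is the roller.

```bash
python3 -m jog '[[0.6,[0,0,0],0.046],[0.6,[-0.15,0.25,0],0],[0.6,[-0.2,0.3,0],0],[0.6,[-0.2,0.3,0],0],[0.6,[-0.2,0.3,0],0],[0.6,[-0.2,0.3,0],0],[0.6,[-0.2,0.3,0],0],[0.6,[-0.2,0.3,0],0],[0.6,[-0.08,0.19,0],0],[0.6,[0,0,0],0]]'
python3 - <<'E'
from h import *
c=grab("wrist");W=c["W"];H=W[...,2]
m=(H>.083)&(H<.093)&(np.hypot(W[...,0]-.438,W[...,1]-.405)<.018)
P=W[m]; print(len(P),P.mean(0),(P.min(0)+P.max(0))/2)
cv2.imwrite("pics/w6.png",c["image"])
togo(.438,.405,.056,np.radians(34))
E
```

```text
clock: 17.7
ee_pos: [0.438, 0.4057, 0.1445]
orientation: [-3.141, -0.003, -2.547]
force: [0.4, 0.1, 0.4]
gripper_width: 0.0513
gripper_force: 0.0
265 [0.43934723 0.40570271 0.08811227] [0.43983409 0.40609605 0.08739008]
turn units 0.0
shift units (after turn) [0.003 0.002 0.889]
```

View pics/w6.png

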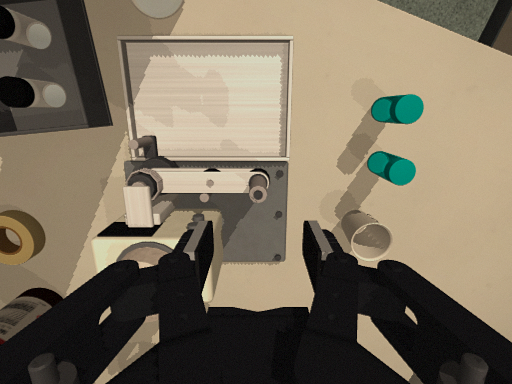

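The empty tray and resting arm are in view, with the roller at (258,187), world (.439,.406). I descend to about TCP z 0.059 and grip.

```bash
python3 -m jog '[[0.6,[-0.01,0,0.2],0],[0.6,[0,0,0.3],0],[0.6,[0,0,0.2],0],[0.6,[0,0,0.1],0],[0.6,[0,0,0.06],0],[0.6,[0,0,0],0],[0,[0,0,0],0],[0,[0,0,0],0],[0,[0,0,0],0],[0,[0,0,0],0],[0,[0,0,0],0],[0,[0,0,0],0]]' 60
python3 - <<'E'
from h import *
s=monitor.observe();p=s["ee_pos"];print(s["force"],p)
a=np.radians(34);w=s["orientation"][2]; pv=np.array([.5008,.3146])
r=p[:2]-pv; R=np.hypot(*r); a0=np.arctan2(r[1],r[0]); print(R,np.degrees(a0)-124)
X=np.array([pv+.11*np.array([np.cos(b),np.sin(b)]) for b in a+np.pi/2+np.r_[.1:1.401:.1]])
X=np.vstack([p[:2],X]); d=np.diff(X,axis=0)*10
print(np.c_[d[:,0]*np.cos(w)+d[:,1]*np.sin(w),d[:,0]*np.sin(w)-d[:,1]*np.cos(w)].round(3).tolist())
E
```

```text
clock: 19.25
ee_pos: [0.44, 0.4072, 0.0612]
orientation: [3.14, 0.002, -2.549]
force: [-2.9, 4.1, 6.2]
gripper_width: 0.0119
gripper_force: 58.8
[-2.85349462  4.05812152  6.21427271] [0.43997531 0.40719566 0.06124363]
0.1107862802263545 -0.6996944292633316
[[0.123, -0.013], [0.109, -0.017], [0.107, -0.027], [0.103, -0.038], [0.099, -0.048], [0.094, -0.058], [0.087, -0.067], [0.08, -0.075], [0.073, -0.083], [0.064, -0.089], [0.055, -0.095], [0.045, -0.1], [0.035, -0.104], [0.024, -0.107]]
```

```bash
python3 -m jog '[[0,[0.06,-0.005,0],0],[0,[0.06,-0.008,0],0],[0,[0.109,-0.017,0],0],[0,[0.107,-0.027,0],0],[0,[0.103,-0.038,0],0],[0,[0.099,-0.048,0],0],[0,[0.094,-0.058,0],0],[0,[0.087,-0.067,0],0],[0,[0,0,0],0]]'
python3 - <<'E'
from h import *
s=monitor.observe();p=s["ee_pos"]
w=s["orientation"][2]; pv=np.array([.5008,.3146])
r=p[:2]-pv; a0=np.arctan2(r[1],r[0]); print(np.hypot(*r),a0-np.radians(124))
X=np.array([pv+.11*np.array([np.cos(b),np.sin(b)]) for b in np.radians(124)+np.r_[.7:1.401:.1]])
d=(X[-1]-p[:2])*10
print(d[0]*np.cos(w)+d[1]*np.sin(w),d[0]*np.sin(w)-d[1]*np.cos(w))
E
```

```text
clock: 20.38
ee_pos: [0.3952, 0.3444, 0.0612]
orientation: [3.14, 0.002, -2.55]
force: [-4.4, 3.9, 4.9]
gripper_width: 0.0114
gripper_force: 58.9
0.1097762869524723 0.7021151949069409
0.3740584131033346 -0.6517078178130921
```

On track: the arm is at 0.70 rad with low forces. Now the rest, ending slightly past the stop.

```bash
python3 -m jog '[[0,[0.08,-0.075,0],0],[0,[0.073,-0.083,0],0],[0,[0.064,-0.089,0],0],[0,[0.055,-0.095,0],0],[0,[0.045,-0.1,0],0],[0,[0.035,-0.104,0],0],[0,[0.024,-0.107,0],0],[0,[0.005,-0.03,0],0],[0,[0,0,0],0],[0,[0,0,0],0],[0,[0,0,0],0],[0,[0,0,0],0]]'
python3 - <<'E'
from h import *
s=monitor.observe();p=s["ee_pos"]
pv=np.array([.5008,.3146]); r=p[:2]-pv; print(np.hypot(*r),np.arctan2(r[1],r[0])%(2*np.pi)-np.radians(124),s["force"],s["gripper_width"])
c=grab("wrist"); cv2.imwrite("pics/w7.png",c["image"])
E
```

```text
clock: 21.88
ee_pos: [0.4015, 0.2698, 0.0613]
orientation: [3.134, 0.005, -2.551]
force: [-5.4, 16.2, 3.4]
gripper_width: 0.0117
gripper_force: 59.0
0.10898628021202274 1.401094660877749 [-5.39406609 16.1828895   3.42227028] 0.011733919441162192
```

View pics/w7.png

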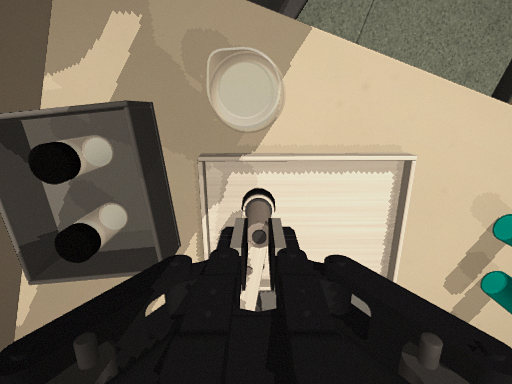

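The roller is held between the fingers at (258,225). The arm lies over the tray at about 1.40 rad, and the reaction has risen to about 17 N, so it is against the stop. Both vials stand in the tote at (55,162) and (78,242).

```bash
python3 -c "
from bench import hand_in
print(hand_in())"
```

```text
the job is handed in; nothing more can be done
None
```

I handed the job in at about 22 s with both vials upright in the tote and the gripper still holding the tension arm by its roller at the stop (about 1.40 rad, estimated from the tool position). The first try at the second vial closed empty without moving it and the second try worked; `hand_in` returned no verdict.

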